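# Queue the incoming samples at the microscope bench in the order they came in

### The job

Four sample containers have come in standing in a row in the grey arrivals rack, the longest-waiting one next to the rack's handle. Move them all into the empty metal reading rack, one to a cell, in the same order counted from the handle: the one next to the arrivals rack's handle goes into the cell next to the reading rack's handle, and so on along the row. Keep them upright and set each one down on the floor of its cell without dropping it.

Things in the scene. Friction and masses are not known exactly. Their poses are not given: they have to be found in the camera images.
- arrivals_rack: Grey plastic rack, fixed, 64 (x) x 244 (y) x 24 mm high; holds the samples. Origin: centre of underside. Four open square cells in a row along y, 56 mm inside, centres at x 0, y +90, +30, -30, -90 mm; walls 4 mm, floor at z 5 mm. A flat loop handle (52 mm wide, z 14 to 26 mm) sticks out 50 mm beyond the +y end only: the cell at y +90 is next to it.
- reading_rack: Bare steel rack, fixed, 64 (x) x 244 (y) x 24 mm high; empty at the start. Origin: centre of underside. Four open square cells in a row along y, 56 mm inside, centres at x 0, y +90, +30, -30, -90 mm; walls 4 mm, floor at z 5 mm. A flat loop handle (52 mm wide, z 14 to 26 mm) sticks out 50 mm beyond the +y end only: the cell at y +90 is next to it.
- jar: Closed white plastic sample container, loose: the widest, a short round jar, body 44 mm diameter, 48 mm high, with a flat ribbed cap 46 mm across from 48 to 64 mm height (top). About 75 g. Grip across the cap at about 55 mm height. Origin: centre of underside, z its upright axis. Starts upright in its insert, underside 9 mm above the bench.
- tube: Closed white plastic sample container, loose: the slender tallest one, round, 28 mm diameter, flat bottom, ribbed cap 32 mm across from 72 to 90 mm height (top). About 45 g. Grip across the body at about 55 mm height. Origin: centre of underside, z its upright axis. Starts upright in its insert, underside 9 mm above the bench.
- bottle: Closed white plastic sample container, loose: the square one, body 36 x 36 mm (sides along x and y), 62 mm high, round cap 22 mm across up to 84 mm height. About 90 g. Its sides start parallel to the rack's within 0.1 rad. Grip across the flats at about 45 mm height. Origin: centre of underside, z its upright axis. Starts upright in its insert, underside 9 mm above the bench.
- vial: Closed white plastic sample container, loose: the stepped one, round foot 42 mm diameter and 30 mm high, neck 30 mm across up to 70 mm, lid flange 36 mm across up to 76 mm, small bar on top to 80 mm. About 50 g. Grip across the neck at about 55 mm height. Origin: centre of underside, z its upright axis. Starts upright in its insert, underside 9 mm above the bench.
- insert_jar: Black rubber insert, 55 x 55 x 16 mm, fixed in one cell of the arrivals rack, a different cell from start to start, with a pocket 12 mm deep for the jar (round, 48 mm), which stands in it at the start. Origin: centre of its underside, on the cell floor; pocket floor 4 mm above. It stays where it is.
- insert_tube: Black rubber insert, 55 x 55 x 16 mm, fixed in one cell of the arrivals rack, a different cell from start to start, with a pocket 12 mm deep for the tube (round, 32 mm), which stands in it at the start. Origin: centre of its underside, on the cell floor; pocket floor 4 mm above. It stays where it is.
- insert_bottle: Black rubber insert, 55 x 55 x 16 mm, fixed in one cell of the arrivals rack, a different cell from start to start, with a pocket 12 mm deep for the bottle (square, 40 mm), which stands in it at the start. Origin: centre of its underside, on the cell floor; pocket floor 4 mm above. It stays where it is.
- insert_vial: Black rubber insert, 55 x 55 x 16 mm, fixed in one cell of the arrivals rack, a different cell from start to start, with a pocket 12 mm deep for the vial (round, 46 mm), which stands in it at the start. Origin: centre of its underside, on the cell floor; pocket floor 4 mm above. It stays where it is.
Things that resemble listed ones, but are neither listed nor needed, are in the scene too. Leave any purple look-alike of the tube alone.

How it is judged (in metres and radians):
At the end, for the whole second after the job is handed in: Each container stands upright (within 0.1 rad), still and released on the floor (within 4 mm) of a reading-rack cell, at most 16 mm off its centre along each rack axis; the cell's number from the handle is that of the arrivals-rack cell with that container's insert (((y of insert_jar in the frame of arrivals_rack between 0.08 and 0.1 m and y of jar in the frame of reading_rack between 0.074 and 0.106 m) or (y of insert_jar in the frame of arrivals_rack between 0.02 and 0.04 m and y of jar in the frame of reading_rack between 0.014 and 0.046 m) or (y of insert_jar in the frame of arrivals_rack between -0.04 and -0.02 m and y of jar in the frame of reading_rack between -0.046 and -0.014 m) or (y of insert_jar in the frame of arrivals_rack between -0.1 and -0.08 m and y of jar in the frame of reading_rack between -0.106 and -0.074 m)) and x of jar in the frame of reading_rack between -0.016 and 0.016 m and z of jar in the frame of reading_rack between 0.001 and 0.009 m and angle between each of jar, tube, bottle, vial's own z axis and vertical below 0.1 rad and linear speed of each of jar, tube, bottle, vial below 0.03 m/s and ((y of insert_tube in the frame of arrivals_rack between 0.08 and 0.1 m and y of tube in the frame of reading_rack between 0.074 and 0.106 m) or (y of insert_tube in the frame of arrivals_rack between 0.02 and 0.04 m and y of tube in the frame of reading_rack between 0.014 and 0.046 m) or (y of insert_tube in the frame of arrivals_rack between -0.04 and -0.02 m and y of tube in the frame of reading_rack between -0.046 and -0.014 m) or (y of insert_tube in the frame of arrivals_rack between -0.1 and -0.08 m and y of tube in the frame of reading_rack between -0.106 and -0.074 m)) and x of tube in the frame of reading_rack between -0.016 and 0.016 m and z of tube in the frame of reading_rack between 0.001 and 0.009 m and ((y of insert_bottle in the frame of arrivals_rack between 0.08 and 0.1 m and y of bottle in the frame of reading_rack between 0.074 and 0.106 m) or (y of insert_bottle in the frame of arrivals_rack between 0.02 and 0.04 m and y of bottle in the frame of reading_rack between 0.014 and 0.046 m) or (y of insert_bottle in the frame of arrivals_rack between -0.04 and -0.02 m and y of bottle in the frame of reading_rack between -0.046 and -0.014 m) or (y of insert_bottle in the frame of arrivals_rack between -0.1 and -0.08 m and y of bottle in the frame of reading_rack between -0.106 and -0.074 m)) and x of bottle in the frame of reading_rack between -0.016 and 0.016 m and z of bottle in the frame of reading_rack between 0.001 and 0.009 m and ((y of insert_vial in the frame of arrivals_rack between 0.08 and 0.1 m and y of vial in the frame of reading_rack between 0.074 and 0.106 m) or (y of insert_vial in the frame of arrivals_rack between 0.02 and 0.04 m and y of vial in the frame of reading_rack between 0.014 and 0.046 m) or (y of insert_vial in the frame of arrivals_rack between -0.04 and -0.02 m and y of vial in the frame of reading_rack between -0.046 and -0.014 m) or (y of insert_vial in the frame of arrivals_rack between -0.1 and -0.08 m and y of vial in the frame of reading_rack between -0.106 and -0.074 m)) and x of vial in the frame of reading_rack between -0.016 and 0.016 m and z of vial in the frame of reading_rack between 0.001 and 0.009 m); the robot touches nothing.
It fails at once if a sample container is tipped by more than about 45 degrees (angle between any of jar, tube, bottle, vial's own z axis and vertical above 0.8 rad).
It fails at once if a sample container is dropped: it falls faster than 0.7 m/s (about 25 mm of free fall) while the fingers do not touch it ((linear speed of jar above 0.7 m/s and contact force between the fingers and jar below 0.05 N) or (linear speed of tube above 0.7 m/s and contact force between the fingers and tube below 0.05 N) or (linear speed of bottle above 0.7 m/s and contact force between the fingers and bottle below 0.05 N) or (linear speed of vial above 0.7 m/s and contact force between the fingers and vial below 0.05 N)).
It also fails if it takes over 104 s, if anything falls off the work surface, if the arm or the gripper's body presses on something with over 40 N, if the wrist force passes 120 N, or if a joint passes its speed limit or range.

### The arm

A 6-joint arm with a two-finger parallel gripper is mounted at the origin on the work surface. World frame = base frame: x ahead of the robot, y to its left, z up, the work surface at z = 0. Lengths are in mm, angles in rad, forces in N, time in s.
With the tool pointing down it reaches from about 275 to 1000 mm from the base axis. Payload 8.4 kg.
Tool frame: the origin (TCP) lies on the centre line of the jaws, within the pads' length; the fingertips stand 14 mm ahead of it and the grasp point (between the pads) lies 5 mm behind it; z points along the fingers, y is the line along which they close (so a half turn about z gives the same grasp; the last joint's range is limited). The gripper opens to 85 mm and grips with 20 to 120 N. Pads are 22 mm wide; open, the fingers measure 114 mm over their backs; the gripper's body (76 mm by 85 mm) begins 54 mm behind the grasp point. The pads swing forward as they close: fully open they stand 13 mm farther back than shut.
Start: joints at [-0.002, 0.353, 1.633, -0, 1.155, -0.002], TCP at [625.002, -0, 245.281] pointing down, gripper open.
Joint ranges: [-2.63, 2.63], [-0.92, 2.1], [0.06, 2.66], [-1.3, 4.44], [0, 2.69], [-3.02, 3.02]. Speed limits (rad/s): [2.22, 2.22, 2.79, 3.14, 3.14, 3.14].

### API

Orientations are given as [roll, pitch, yaw] about the fixed x, y, z axes, in that order (R = Rz(yaw) Ry(pitch) Rx(roll)).
In Python, from rig import r gives the robot as it stands.
- The arm moves only by the tool step_arm, never from a script. Its argument "plan" is text: rows parted by semicolons, each of 7 numbers parted by spaces: the turn, a rotation vector about the world's x, y, z in degrees, then the shift along the world's x, y, z in mm, then the closure in counts, from 0 (fully open) to 255 (shut). In form: rx ry rz x y z hand; .... A call has 1 to 8 rows; each row is the pose to reach, as a shift and turn from the pose commanded when the call began; what a row does not reach only later rows make up. A row lasts 1/10 s, in which the tool goes at most 50 mm and 8.59 degrees, less where a joint would pass 70% of its speed; a pose out of reach is approached as far as the arm can. A call with a gripper value outside its range is refused whole. The fingers move at their own pace and stop on an object; "force" is the grip in N (left out, the last holds). Time passes only in rows, so rows that repeat a pose let the fingers close. It gives the time, the measured TCP pose, the force, the opening and the grip force at its end, in the units of the state.
- r.sense(): the state, without advancing time (a new reading comes with each control period).
- r.grab_frame(name): name is "scene" or "side" or "wrist"; returns (picture, depth): 480x640x3 uint8, red, green, blue; 480x640 float32, mm along the optical axis (not along the pixel's ray), 0 where there is no reading.
- r.get_calibration(name): a dict with "K" (3x3 intrinsics, pixels), "k1" (the pictures are not rectified: a ray, as slopes to the right and down, at radius r is drawn at 1 + k1 r^2 times it, then the intrinsics apply), "world_from_camera" (4x4, takes a point from camera to world coordinates). Camera axes: x right, y down, z forward; pixel columns grow to the right and rows downward; lengths in mm; the calibration is good to about 2 mm. A picture is of the moment at which its call begins: read the wrist's pose just before it. get_calibration takes no time and is no camera call; for the wrist camera it gives the pose at the moment of the call.
- r.sign_off(): hands the job in; it is judged then, once.
The state is a dict: "clock": time; "qpos": joint angles; "qvel": joint speeds; "joint_efforts": joint torques, N m; "eef_pos": TCP position; "tcp_rot": TCP orientation; "contact_force": force on the tool from outside, world axes, zero at the start; "wrist_torque": the same for the moment, N m; "opening": opening from 0.0 (shut) to 1.0 (fully open); "grasp_force": force on a finger pad.
Only numpy, scipy, OpenCV 4.12 (cv2) and the standard library are available. Lean on these libraries where they do the work, as an engineer would, in place of code of your own. Each camera call takes 0.05 s, during which the arm holds its last target. There are 200 camera calls.

## Working session

There is one attempt and no reset: what is moved stays moved. The work goes in short steps, Python scripts to look and compute and a tool call to move; the robot and the scene stay as the last step left them, time stands still between calls to the robot, and variables do not carry over. Pictures are saved under pics/ and viewed, at most 14 in all, crops included, and the job is handed in when it is done.

Besides the shell and the picture viewer there is one more tool, called after "Emit:" as name(argument=value, ...), one argument or row to a line, values as JSON. step_arm: Moves the arm, as the interface text tells. Its arguments: {"type":"object","properties":{"plan":{"type":"string"},"force":{"type":"number"}},"required":["plan"]}

```bash
mkdir -p pics; cat > h.py <<'E'
import numpy as np, cv2
from rig import r
def snap(n,tag):
    c=r.get_calibration(n); im,d=r.grab_frame(n)
    cv2.imwrite(f'pics/{tag}.png',im[:,:,::-1]); np.savez(f'pics/{tag}.npz',im=im,d=d,K=c['K'],k1=c['k1'],T=c['world_from_camera'])
    return load(tag)
def load(tag): return dict(np.load(f'pics/{tag}.npz'))
def rays(c,uv):
    uv=np.array(uv,float).reshape(-1,1,2)
    n=cv2.undistortPoints(uv,np.array(c['K'],float),np.array([float(c['k1']),0,0,0])).reshape(-1,2)
    return np.c_[n,np.ones(len(n))]
def plane(c,uv,z):
    T=c['T']; d=rays(c,uv)@T[:3,:3].T; o=T[:3,3]
    return o+d*((z-o[2])/d[:,2])[:,None]
def cloud(c):
    v,u=np.mgrid[0:480,0:640]; p=rays(c,np.c_[u.ravel(),v.ravel()])*c['d'].reshape(-1,1)
    P=p@c['T'][:3,:3].T+c['T'][:3,3]; P[c['d'].ravel()==0]=np.nan
    return P.reshape(480,640,3)
E
python3 - <<'E'
from h import *
for n in('scene','side'):
    c=snap(n,n+'0'); print(n,c['T'].round(2).tolist(),c['K'].round(0).tolist(),c['k1'])
print(r.sense())
E
```

```text
scene [[-0.81, 0.3, -0.51, 1088.6], [0.59, 0.43, -0.69, 640.15], [0.01, -0.85, -0.52, 550.25], [0.0, 0.0, 0.0, 1.0]] [[593.0, 0.0, 318.0], [0.0, 593.0, 237.0], [0.0, 0.0, 1.0]] 0.04733244506929766
side [[-0.97, -0.14, 0.18, 403.71], [-0.23, 0.66, -0.72, 768.35], [-0.02, -0.74, -0.67, 792.1], [0.0, 0.0, 0.0, 1.0]] [[618.0, 0.0, 314.0], [0.0, 618.0, 239.0], [0.0, 0.0, 1.0]] -0.07836143752303401
{'clock': 0.1, 'qpos': array([-2.39409790e-03,  3.53557977e-01,  1.63407045e+00, -8.96676438e-06,
        1.15518802e+00, -2.39441986e-03]), 'qvel': array([-9.16334079e-04, -1.48111767e-03, -3.18440873e-03, -7.61456122e-04,
       -1.00795652e-03, -2.48148669e-07]), 'joint_efforts': array([ 4.27485766e-04, -6.06356549e+01, -3.42817569e+01, -7.40920814e-05,
        3.91241178e-03, -4.99377973e-05]), 'eef_pos': array([6.24588742e+02, 1.97836838e-03, 2.44645230e+02]), 'tcp_rot': array([-3.14036885e+00,  5.26871869e-06,  1.57080028e+00]), 'contact_force': array([-0.29961595,  0.84123958, -0.6698996 ]), 'wrist_torque': array([ 0.02985767, -0.02444427,  0.02469801]), 'grasp_force': 0.0, 'opening': 0.9997687135499236}
```

View pics/scene0.png

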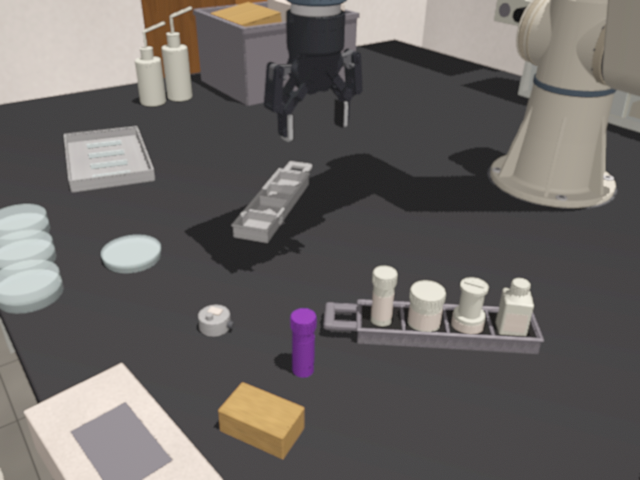

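View pics/side0.png

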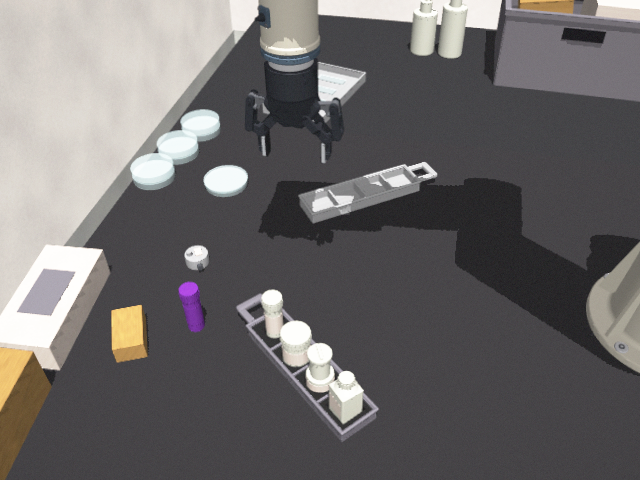

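The scene view shows the arrivals rack with its handle at (340,317). From the handle the order is tube (383,298), jar (426,306), vial (471,306), bottle (516,308). The side view agrees: handle (250,307), bottle farthest at (346,397). The empty metal rack is at scene (273,203) with its handle at (298,168), and at side (362,190) with its handle at (422,172). Next I'll measure both racks and the containers.

```bash
python3 - <<'E'
from h import *
out={}
boxes={'scene0':dict(arr=(320,290,560,355),read=(225,155,320,245)),'side0':dict(arr=(232,290,385,440),read=(290,160,440,222))}
for t in boxes:
    c=load(t); P=cloud(c)
    for k,(a,b,e,f) in boxes[t].items():
        Q=P[b:f,a:e].reshape(-1,3); z=Q[:,2]; print(t,k,'hist',np.histogram(z[~np.isnan(z)],bins=[-20,-5,3,10,18,22,26,30,40,60,80,90,110])[0])
        W=Q[(z>17)&(z<29)]
        # body rim: fit rect robustly
        rc=cv2.minAreaRect(W[:,:2].astype(np.float32)); print('  rim+handle rect',np.round(rc[0],1),np.round(rc[1],1),round(rc[2],2))
    Q=P[:, :].reshape(-1,3)
    M=(P[...,2]>45)&(P[...,2]<100)
    a,b,e,f=(340,250,560,355) if t=='scene0' else (232,270,385,440)
    m=np.zeros((480,640),np.uint8); m[b:f,a:e]=M[b:f,a:e]
    n,l,s,ce=cv2.connectedComponentsWithStats(m)
    for i in range(1,n):
        if s[i,4]>60:
            q=P[l==i]; zt=np.percentile(q[:,2],97); top=q[q[:,2]>zt-5]
            print('  cont',ce[i].round(),s[i,4],'ztop',zt.round(1),'top mid',((top.min(0)+top.max(0))/2).round(1),'med',np.median(top,0).round(1))
# enlarged crop of both
c=load('scene0')['im'][:,:,::-1]; 
s=load('side0')['im'][:,:,::-1]
A=cv2.resize(c[255:355,315:555],(800,333),interpolation=3); B=cv2.resize(s[150:225,280:460],(640,267),interpolation=3)
B=cv2.copyMakeBorder(B,0,0,0,160,0); cv2.imwrite('pics/crop0.png',np.vstack([A,B]))
E
```

```text
scene0 arr hist [   0 5747  709 1070 2092 1802  378  815 1245 1502  180    0]
  rim+handle rect [573.8 209.8] [ 72.  294.4] 50.35
scene0 read hist [  16 5730  874  785  483  605   21    0    0    0    0    0]
  rim+handle rect [ 539.2 -236.8] [297.7  70.1] 37.6
  cont [384. 287.] 893 ztop 98.5 top mid [624.7 166.8  96.7] med [627.2 168.2  97.4]
  cont [472. 296.] 824 ztop 87.5 top mid [533.8 242.9  85.8] med [535.5 243.6  84.2]
  cont [517. 301.] 1058 ztop 92.2 top mid [487.1 281.4  90.4] med [489.3 282.4  91.2]
  cont [427. 298.] 1022 ztop 72.9 top mid [579.7 204.5  70.9] med [581.  206.6  71.6]
side0 arr hist [    8 14889   522   470  1185  1308   569   542   829  1470   571   496]
  rim+handle rect [571.6 208.3] [ 70.6 294.7] 50.15
side0 read hist [   5 5552 1490  758  401  762  270    3    0    0    0    0]
  rim+handle rect [ 535.5 -238.2] [292.4  74.8] 37.68
  cont [273. 308.] 627 ztop 99.5 top mid [622.4 165.3  97.3] med [623.1 166.9  98.1]
  cont [306. 347.] 1569 ztop 87.8 top mid [531.1 242.1  87.1] med [530.2 242.9  85.3]
  cont [346. 391.] 911 ztop 94.2 top mid [485.6 281.   92.3] med [485.3 282.1  92.9]
```

View pics/crop0.png

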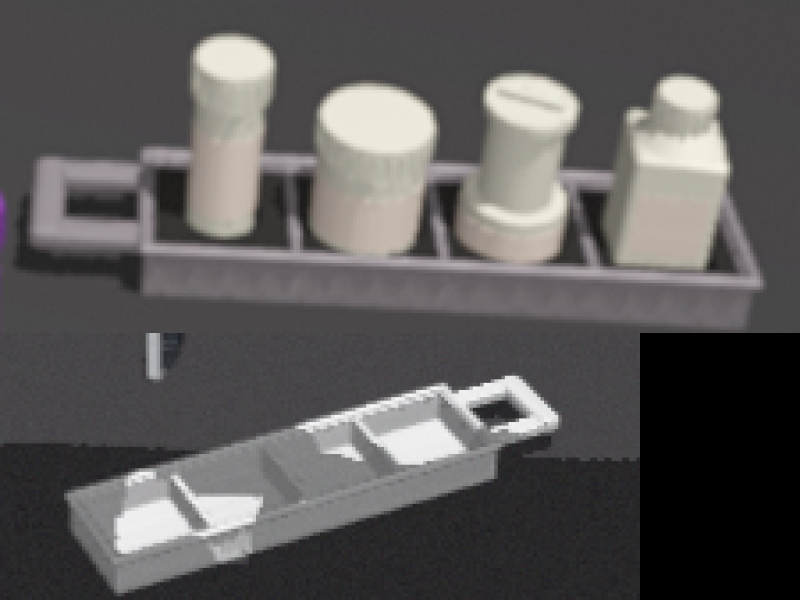

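The crop confirms the order from the handle: tube, jar, vial, bottle. It also shows one empty steel rack, with its handle at the upper right. Estimated centres are arrivals (553,225), long axis at -39.75°, and reading (557,-222), with its +y towards (-0.79,-0.61). I'll refine these with the wrist camera, reading rack first.

Emit:
step_arm(
  plan="0 0 -8.5 -12 -40 15 0; 0 0 -17 -25 -80 30 0; 0 0 -25.5 -37 -120 45 0; 0 0 -34 -50 -160 60 0; 0 0 -42.5 -60 -200 70 0; 0 0 -51 -68 -222 75 0; 0 0 -52.4 -68 -222 75 0; 0 0 -52.4 -68 -222 75 0",
)

```text
clock: 0.9
eef_pos: [556.7, -222.1, 319.9]
tcp_rot: [-3.141, -0.0, 0.656]
contact_force: [0.7, -1.2, 0.2]
opening: 0.996
grasp_force: 0.0
```

```bash
python3 - <<'E'
from h import *
c=snap('wrist','w_read'); print(c['T'].round(2).tolist(),r.sense()['eef_pos'],r.sense()['tcp_rot'])
E
```

```text
[[0.61, -0.76, -0.22, 612.28], [-0.79, -0.59, -0.17, -179.43], [0.0, 0.28, -0.96, 448.09], [0.0, 0.0, 0.0, 1.0]] [ 556.90962038 -221.42307406  319.73498187] [-3.14057301e+00  4.18188925e-05  6.58350609e-01]
```

View pics/w_read.png

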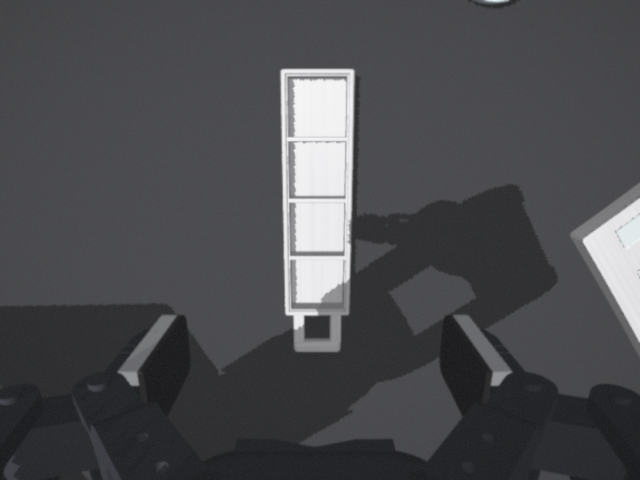

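Emit:
step_arm(
  plan="0 0 8.5 0 50 0 0; 0 0 17 0 100 0 0; 0 0 25 0 150 0 0; 0 0 34 0 200 0 0; 0 0 42 0 250 0 0; 0 0 50 0 300 0 0; 0 0 59 0 350 0 0; 0 0 67 0 395 0 0",
)

```text
clock: 1.75
eef_pos: [555.9, 176.8, 319.8]
tcp_rot: [-3.141, -0.0, 1.837]
contact_force: [-0.6, 0.2, -0.1]
opening: 1.0
grasp_force: 0.0
```

Emit:
step_arm(
  plan="0 0 8.5 0 20 0 0; 0 0 17 0 40 0 0; 0 0 25.5 -4 50 0 0; 0 0 34 -4 52 0 0; 0 0 35.6 -4 52 0 0; 0 0 35.6 -4 52 0 0; 0 0 35.6 -4 52 0 0",
)

```text
clock: 2.45
eef_pos: [552.8, 225.2, 320.1]
tcp_rot: [-3.141, -0.0, 2.445]
contact_force: [0.5, -0.3, 0.6]
opening: 0.996
grasp_force: 0.0
```

```bash
python3 - <<'E'
from h import *
c=snap('wrist','w_arr'); print(c['T'].round(2).tolist(),r.sense()['eef_pos'],r.sense()['tcp_rot'],r.sense()['clock'])
E
```

```text
[[0.64, 0.74, 0.21, 499.35], [0.77, -0.62, -0.18, 270.14], [-0.0, 0.28, -0.96, 448.26], [0.0, 0.0, 0.0, 1.0]] [552.88241579 224.99031329 320.1642493 ] [-3.14140195e+00 -1.02119936e-04  2.44482034e+00] 2.5
```

View pics/w_arr.png

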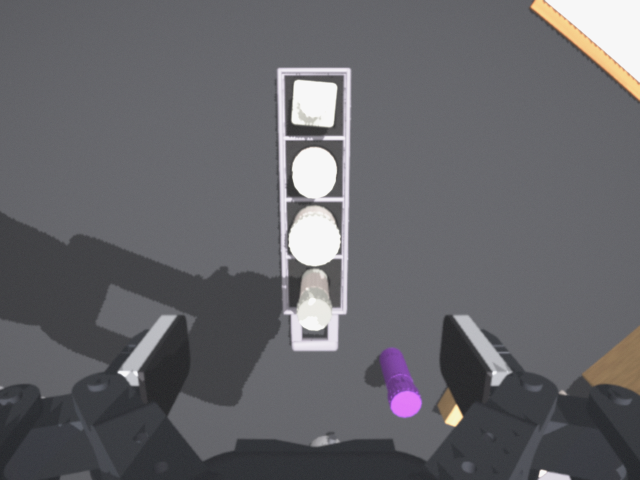

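The wrist views show each rack as a vertical strip. Reading rim corners are near (281,70), (354,70), (350,313), (286,313), with its handle below. Arrivals rim corners are near (278,69), (350,69), (346,313), (283,313). Its containers, from the handle, are tube (314,313), jar (314,239), vial (314,173) and bottle (314,103). I'll ray-cast these.

```bash
cat > meas.py <<'E'
from h import *
def rack(tag,sgn=1):
    c=load(tag); P=cloud(c); z=P[...,2]
    m=((z>12)&(z<34)); m[325:]=0; m[:55]=0; m[:,:265]=0; m[:,370:]=0
    # raw depth mask refined: largest contour -> corners -> rays on z=24
    n,l,s,ce=cv2.connectedComponentsWithStats(m.astype(np.uint8)); 
    cs,_=cv2.findContours(m.astype(np.uint8),0,2); pts=np.vstack(cs).reshape(-1,2)
    pts=pts[pts[:,1]<310]
    W=plane(c,pts,24)[:,:2]
    return W
for tag,g in (('w_read',[(281,70),(354,70),(350,313),(286,313)]),('w_arr',[(278,69),(350,69),(346,313),(283,313)])):
    c=load(tag); G=plane(c,g,24)[:,:2]
    print(tag,'corners',G.round(1).tolist(),'edges',[round(float(np.linalg.norm(G[i]-G[(i+1)%4])),1) for i in range(4)],'mid',G.mean(0).round(1))
    ax=(G[3]+G[2]-G[0]-G[1]); print(' +y axis deg',np.degrees(np.arctan2(ax[1],ax[0])).round(2))
    P=cloud(c); z=P[...,2]
    sub=z[60:320,270:360]; m=(z>19)&(z<29); m[320:]=0;m[:55]=0;m[:,:265]=0;m[:,370:]=0
    q=P[m][:,:2].astype(np.float32); rc=cv2.minAreaRect(q); print(' depth rect',np.round(rc[0],1),np.round(rc[1],1),round(rc[2],2), 'rim z',np.median(P[m][:,2]).round(1))
c=load('w_arr'); hsv=cv2.cvtColor(c['im'],cv2.COLOR_RGB2HSV); P=cloud(c);z=P[...,2]
for k,v,zt,b in (('tube',313,99,6),('jar',239,73,6),('vial',173,85,7),('bottle',103,71,6)):
    m=np.zeros((480,640),np.uint8); m[v-38:v+38,270:360]=(abs(z-zt)<b)[v-38:v+38,270:360]
    n,l,s,ce=cv2.connectedComponentsWithStats(m); i=1+np.argmax(s[1:,4]); u=s[i]
    cs,_=cv2.findContours((l==i).astype(np.uint8),0,2); rr=cv2.minEnclosingCircle(max(cs,key=len))
    print(k,u[:5],'enc',np.round(rr[0],1),round(rr[1],1),'ray',plane(c,[rr[0]],zt).round(1),'depthmid',np.median(P[l==i],0).round(1))
E
python3 meas.py
```

```text
w_read corners [[632.1, -125.2], [673.6, -179.1], [479.8, -330.1], [437.8, -275.4]] edges [68.0, 245.7, 69.0, 245.6] mid [ 555.8 -227.5]
 +y axis deg -142.18
 depth rect [ 552.2 -229.6] [256.1  69.7] 37.71 rim z 24.8
w_arr corners [[439.5, 275.5], [482.5, 326.8], [672.3, 169.2], [628.7, 117.1]] edges [67.0, 246.7, 67.9, 246.7] mid [555.7 222.2]
 +y axis deg -39.83
 depth rect [558.1 219.8] [ 69.5 255.4] 50.25 rim z 22.0
tube [297 295  36  35 941] enc [314.2 311.6] 17.8 ray [[622.5 166.3  99. ]] depthmid [623.  165.9  98.6]
jar [ 289  215   51   50 1969] enc [314.  239.3] 25.6 ray [[576.9 204.2  73. ]] depthmid [577.2 203.9  72.5]
vial [ 293  155   42   42 1362] enc [313.7 176.1] 21.2 ray [[531.9 241.6  85. ]] depthmid [531.8 241.7  84.8]
bottle [ 291   81   46   46 1181] enc [313.6 103. ] 28.8 ray [[486.  279.9  71. ]] depthmid [486.7 279.3  71.5]
```

Estimates agree within about 1 mm: the container spacing is 60 mm and top heights match. The arrivals rack is centred at (554.3,223.1). The reading rack is at (557,-226), with its +y at -142.2°. I'll take the tube first.

Emit:
step_arm(
  plan="0 0 0 35 -29 -20 0; 0 0 0 69.5 -58.5 -45 0; 0 0 0 69.5 -58.5 -90 0; 0 0 0 69.5 -58.5 -135 0; 0 0 0 69.5 -58.5 -180 60; 0 0 0 69.5 -58.5 -220 80; 0 0 0 69.5 -58.5 -250 80; 0 0 0 69.5 -58.5 -261 80",
  force=30,
)

```text
clock: 3.3
eef_pos: [620.5, 165.6, 56.0]
tcp_rot: [-3.138, -0.003, 2.445]
contact_force: [-0.3, 1.2, -0.6]
opening: 0.686
grasp_force: 0.0
```

Emit:
step_arm(
  plan="0 0 0 0 0 0 255; 0 0 0 0 0 0 255; 0 0 0 0 0 0 255; 0 0 0 0 0 0 255; 0 0 0 0 0 0 255; 0 0 0 0 0 0 255; 0 0 0 0 0 0 255",
  force=30,
)

```text
clock: 4.0
eef_pos: [623.4, 166.7, 60.6]
tcp_rot: [3.14, 0.001, 2.447]
contact_force: [-1.1, -0.6, 6.7]
opening: 0.34
grasp_force: 29.0
```

Emit:
step_arm(
  plan="0 0 0 0 0 15 255; 0 0 0 0 0 50 255; 0 0 0 0 0 90 255; 0 0 0 0 0 125 255; 0 0 -8 -10 -30 140 255; 0 0 -16 -22 -70 140 255; 0 0 -24 -34 -110 140 255; 0 0 -32 -46 -150 140 255",
)

```text
clock: 4.8
eef_pos: [575.9, 15.3, 200.6]
tcp_rot: [3.141, 0.0, 1.883]
contact_force: [0.9, -0.4, -1.0]
opening: 0.337
grasp_force: 30.1
```

Emit:
step_arm(
  plan="0 0 -8 -11 -38 0 255; 0 0 -16 -22 -76 0 255; 0 0 -24 -33 -114 0 255; 0 0 -32 -44 -152 0 255; 0 0 -40 -55 -190 0 255; 0 0 -48 -66 -224 0 255; 0 0 -56 -77 -256 0 255; 0 0 -64 -85 -282 0 255",
)

```text
clock: 5.6
eef_pos: [490.6, -267.2, 200.3]
tcp_rot: [3.141, -0.0, 0.765]
contact_force: [-0.4, -0.3, -1.3]
opening: 0.343
grasp_force: 30.1
```

Emit:
step_arm(
  plan="0 0 -6.4 -5.5 -15.5 0 255; 0 0 -6.4 -5.5 -15.5 0 255; 0 0 -6.4 -5.5 -15.5 0 255",
)

```text
clock: 5.9
eef_pos: [485.9, -280.9, 199.9]
tcp_rot: [3.141, -0.0, 0.661]
contact_force: [0.0, -0.9, -0.5]
opening: 0.334
grasp_force: 30.1
```

```bash
python3 - <<'E'
from h import *
c=snap('wrist','w_t1'); print(r.sense()['eef_pos'],r.sense()['tcp_rot'])
E
```

```text
[ 486.07608066 -280.45434692  199.74288883] [ 3.14159048e+00 -3.51730984e-04  6.62085348e-01]
```

View pics/w_t1.png

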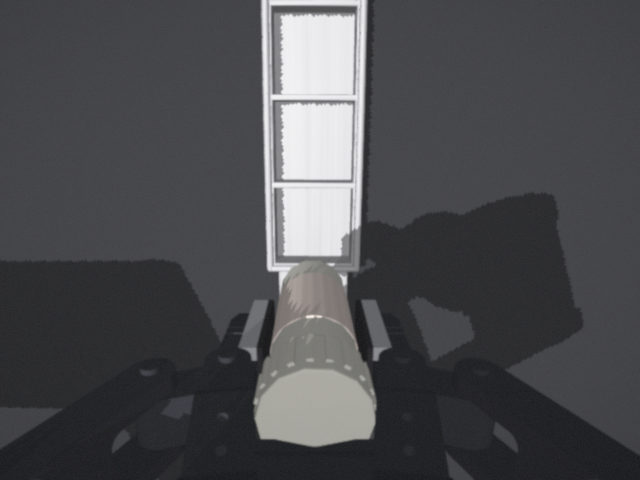

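The tube hangs straight in the jaws. The rack's dividers are at rows 97 and 185 and its handle end wall at row 270, with side edges at columns 270 and 358. I'll check the cell centre from these.

```bash
python3 - <<'E'
from h import *
c=load('w_t1'); u=np.array([-.790,-.613]); x=np.array([.613,-.790]) 
for p in [(314,184.5),(315,97),(316,3),(266,97),(362,97),(272,268),(356,268)]:
    q=plane(c,[p],24)[0,:2]; d=q-np.array([557,-226]); print(p,q.round(1),'along',(d@u).round(1),'lat',(d@x).round(1))
E
```

```text
(314, 184.5) [ 508.2 -263.7] along 61.7 lat -0.1
(315, 97) [ 555.5 -227.8] along 2.2 lat 0.5
(316, 3) [ 602.7 -191.9] along -57.1 lat 1.1
(266, 97) [ 535.3 -201.6] along 2.2 lat -32.6
(362, 97) [ 575.1 -252.8] along 2.1 lat 32.3
(272, 268) [ 439.6 -277.2] along 124.1 lat -31.5
(356, 268) [ 478.2 -326.8] along 124.1 lat 31.4
```

Emit:
step_arm(
  plan="0 0 0 -0.5 -0.5 -40 255; 0 0 0 -0.5 -0.5 -80 255; 0 0 0 -0.5 -0.5 -110 255; 0 0 0 -0.5 -0.5 -128 255; 0 0 0 -0.5 -0.5 -137 255; 0 0 0 -0.5 -0.5 -141 255; 0 0 0 -0.5 -0.5 -143 255; 0 0 0 -0.5 -0.5 -143 255",
)

```text
clock: 6.75
eef_pos: [486.2, -281.6, 57.1]
tcp_rot: [3.14, -0.001, 0.66]
contact_force: [-0.8, 0.6, -0.1]
opening: 0.337
grasp_force: 30.0
```

Emit:
step_arm(
  plan="0 0 0 0 0 0 255; 0 0 0 0 0 0 150; 0 0 0 0 0 0 120; 0 0 0 0 0 0 90; 0 0 0 0 0 0 60; 0 0 0 0 0 0 40; 0 0 0 0 0 15 0; 0 0 0 0 0 40 0",
)

```text
clock: 7.55
eef_pos: [484.5, -280.9, 96.1]
tcp_rot: [-3.139, 0.001, 0.66]
contact_force: [0.3, 0.3, -0.2]
opening: 1.0
grasp_force: 0.0
```

Emit:
step_arm(
  plan="0 0 0 0 0 45 0; 0 0 0 0 0 85 0; 0 0 8 8 40 104 0; 0 0 16 16 85 104 0; 0 0 24 24 130 104 0; 0 0 32 33 175 104 0; 0 0 40 41 220 104 0; 0 0 48 50 265 104 0",
)

```text
clock: 8.35
eef_pos: [535.6, -14.7, 201.6]
tcp_rot: [3.14, -0.0, 1.503]
contact_force: [-0.0, -0.4, -0.1]
opening: 1.0
grasp_force: 0.0
```

Emit:
step_arm(
  plan="0 0 8.4 8 45 0 0; 0 0 16.8 17 90 0 0; 0 0 25.2 25 135 0 0; 0 0 33.6 33 180 0 0; 0 0 42 41.5 220.5 0 0; 0 0 50.4 41.5 220.5 0 0; 0 0 54.4 41.5 220.5 0 0; 0 0 54.4 41.5 220.5 0 0",
)

```text
clock: 9.15
eef_pos: [576.9, 204.5, 201.2]
tcp_rot: [3.141, 0.0, 2.449]
contact_force: [-0.5, 0.3, -0.5]
opening: 1.0
grasp_force: 0.0
```

Emit:
step_arm(
  plan="0 0 0 0 0 -45 0; 0 0 0 0 0 -90 0; 0 0 0 0 0 -118 0; 0 0 0 0 0 -134 0; 0 0 0 0 0 -141 0; 0 0 0 0 0 -141 0; 0 0 0 0 0 -141 255; 0 0 0 0 0 -141 255",
)

```text
clock: 9.95
eef_pos: [578.1, 204.3, 60.9]
tcp_rot: [3.139, 0.001, 2.447]
contact_force: [-0.1, -0.6, 0.6]
opening: 0.694
grasp_force: 0.0
```

Emit:
step_arm(
  plan="0 0 0 0 0 0 255; 0 0 0 0 0 0 255; 0 0 0 0 0 0 255; 0 0 0 0 0 0 255; 0 0 0 0 0 0 255",
  force=35,
)

```text
clock: 10.45
eef_pos: [577.8, 204.2, 60.7]
tcp_rot: [3.14, 0.001, 2.447]
contact_force: [-1.3, -0.7, 5.6]
opening: 0.527
grasp_force: 34.8
```

Emit:
step_arm(
  plan="0 0 0 0 0 15 255; 0 0 0 0 0 50 255; 0 0 0 0 0 90 255; 0 0 0 0 0 125 255; 0 0 -8 -3 -35 140 255; 0 0 -16 -7 -75 140 255; 0 0 -24 -11 -115 140 255; 0 0 -32 -15 -155 140 255",
)

```text
clock: 11.25
eef_pos: [561.7, 47.7, 200.8]
tcp_rot: [3.14, 0.0, 1.883]
contact_force: [-0.1, -0.1, -1.5]
opening: 0.522
grasp_force: 36.2
```

Emit:
step_arm(
  plan="0 0 -8.4 -4 -40 0 255; 0 0 -16.8 -8 -80 0 255; 0 0 -25.2 -12 -120 0 255; 0 0 -33.6 -16 -160 0 255; 0 0 -42 -20 -200 0 255; 0 0 -50.4 -24 -240 0 255; 0 0 -58.8 -27 -275 0 255; 0 0 -67.2 -29.5 -294 0 255",
)

```text
clock: 12.05
eef_pos: [532.2, -247.7, 200.6]
tcp_rot: [3.14, -0.0, 0.708]
contact_force: [-0.1, -0.0, -0.5]
opening: 0.527
grasp_force: 36.2
```

Emit:
step_arm(
  plan="0 0 -3.2 0 0 0 255; 0 0 -3.2 0 0 -40 255; 0 0 -3.2 0 0 -80 255; 0 0 -3.2 0 0 -105 255; 0 0 -3.2 0 0 -118 255; 0 0 -3.2 0 0 -118 255",
)

```text
clock: 12.65
eef_pos: [531.8, -244.6, 80.6]
tcp_rot: [-3.14, 0.001, 0.66]
contact_force: [-1.1, -0.0, -0.8]
opening: 0.523
grasp_force: 36.2
```

```bash
python3 - <<'E'
from h import *
a=snap('side','s_j')['im'][100:240,270:450,::-1]; b=snap('scene','c_j')['im'][110:260,215:345,::-1]
A=cv2.resize(a,(720,560)[0:2] and (400,311)); B=cv2.resize(b,(400,462)); A=cv2.copyMakeBorder(A,0,151,0,0,0); cv2.imwrite('pics/j.png',np.hstack([A,B]))
E
```

```text
(no output)
```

View pics/j.png

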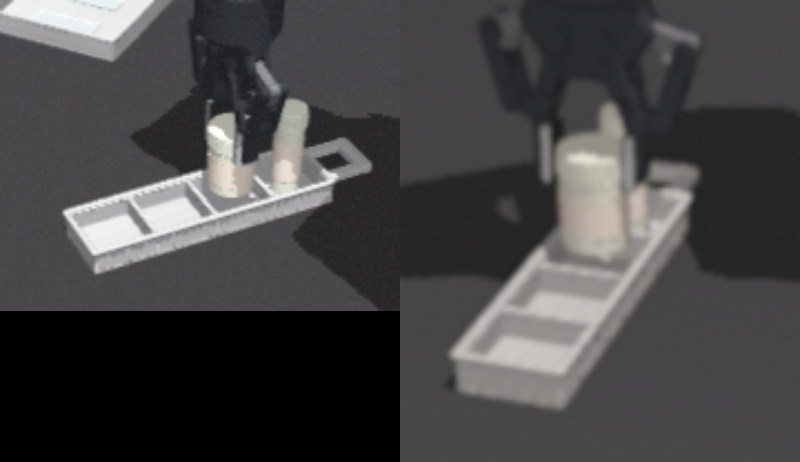

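The tube stands in the cell next to the handle. The jar hangs over the second cell: side crop (230,155), scene crop (590,200). It looks centred, so I'll lower it gently.

Emit:
step_arm(
  plan="0 0 0 0 0 -8 255; 0 0 0 0 0 -15 255; 0 0 0 0 0 -21 255; 0 0 0 0 0 -24 255; 0 0 0 0 0 -25 255; 0 0 0 0 0 -25 255",
)

```text
clock: 13.35
eef_pos: [532.4, -244.8, 56.8]
tcp_rot: [-3.141, 0.0, 0.66]
contact_force: [-2.1, 1.5, 7.7]
opening: 0.524
grasp_force: 36.8
```

Emit:
step_arm(
  plan="0 0 0 0 0 0 150; 0 0 0 0 0 0 80; 0 0 0 0 0 0 40; 0 0 0 0 0 0 0; 0 0 0 0 0 0 0; 0 0 0 0 0 30 0; 0 0 0 0 0 75 0; 0 0 0 0 0 120 0",
)

```text
clock: 14.15
eef_pos: [531.9, -244.7, 177.0]
tcp_rot: [-3.14, 0.001, 0.66]
contact_force: [1.1, -0.7, 0.7]
opening: 0.998
grasp_force: 0.0
```

Emit:
step_arm(
  plan="0 0 8.5 0 40 24 0; 0 0 17 0 85 24 0; 0 0 25.5 0 130 24 0; 0 0 34 0 175 24 0; 0 0 42.5 0 220 24 0; 0 0 51 0 265 24 0; 0 0 59.5 0 310 24 0; 0 0 68 0 355 24 0",
)

```text
clock: 14.95
eef_pos: [532.3, 111.8, 200.4]
tcp_rot: [3.141, 0.0, 1.853]
contact_force: [1.1, 1.0, -0.4]
opening: 0.999
grasp_force: 0.0
```

Emit:
step_arm(
  plan="0 0 8.5 0 45 0 0; 0 0 17 0 90 0 0; 0 0 25.5 -0.5 125 0 0; 0 0 34 -0.5 131.5 0 0; 0 0 34.4 -0.5 131.5 0 0; 0 0 34.4 -0.5 131.5 -35 0; 0 0 34.4 -0.5 131.5 -80 0; 0 0 34.4 -0.5 131.5 -110 0",
)

```text
clock: 15.75
eef_pos: [531.1, 240.1, 88.2]
tcp_rot: [-3.14, -0.001, 2.442]
contact_force: [0.3, 0.3, -0.5]
opening: 1.003
grasp_force: 0.0
```

Emit:
step_arm(
  plan="0 0 0 0 0 -20 0; 0 0 0 0 0 -31 0; 0 0 0 0 0 -31 0; 0 0 0 0 0 -31 255; 0 0 0 0 0 -31 255; 0 0 0 0 0 -31 255; 0 0 0 0 0 -31 255; 0 0 0 0 0 -31 255",
  force=30,
)

```text
clock: 16.55
eef_pos: [532.6, 241.7, 60.4]
tcp_rot: [3.14, 0.001, 2.447]
contact_force: [-1.5, -1.1, 5.9]
opening: 0.409
grasp_force: 29.2
```

Emit:
step_arm(
  plan="0 0 0 0 0 0 255; 0 0 0 0 0 0 255",
)

```text
clock: 16.75
eef_pos: [532.6, 241.8, 60.4]
tcp_rot: [3.14, 0.001, 2.447]
contact_force: [-0.4, -1.0, 6.1]
opening: 0.406
grasp_force: 29.2
```

The opening reads about 34 mm, but the vial's neck is 30 mm, so the pads may be on the flange (36 mm). I'll look before lifting.

```bash
python3 - <<'E'
from h import *
a=snap('side','s_v')['im'][300:430,260:400,::-1]; b=snap('scene','c_v')['im'][240:350,410:550,::-1]
A=cv2.resize(a,(400,371),interpolation=2); B=cv2.resize(b,(400,314),interpolation=2); B=cv2.copyMakeBorder(B,0,57,0,0,0); cv2.imwrite('pics/v.png',np.hstack([A,B]))
E
```

```text
(no output)
```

View pics/v.png

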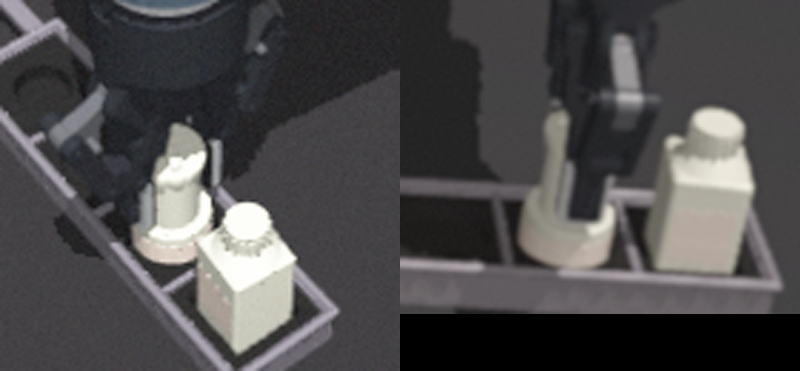

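In the side crop the pads (columns 145 and 215) stand clear of the neck (157–205), so they're squeezing the flange. The tips are still above the foot, so I'll reopen, go 5 mm lower and grip the neck.

Emit:
step_arm(
  plan="0 0 0 0 0 0 110; 0 0 0 0 0 0 110; 0 0 0 0 0 -3 110; 0 0 0 0 0 -5 110; 0 0 0 0 0 -5 255; 0 0 0 0 0 -5 255; 0 0 0 0 0 -5 255; 0 0 0 0 0 -5 255",
)

```text
clock: 17.65
eef_pos: [532.0, 241.5, 54.3]
tcp_rot: [-3.141, -0.0, 2.447]
contact_force: [-0.4, -0.2, -0.6]
opening: 0.367
grasp_force: 29.7
```

Emit:
step_arm(
  plan="0 0 0 0 0 0 255; 0 0 0 0 0 0 255",
)

```text
clock: 17.85
eef_pos: [532.0, 241.5, 54.3]
tcp_rot: [3.142, 0.0, 2.447]
contact_force: [0.9, -0.4, -0.2]
opening: 0.369
grasp_force: 29.7
```

The opening of 0.367 is about 30 mm, so it's on the neck. Carrying the vial to the third cell.

Emit:
step_arm(
  plan="0 0 0 0 0 15 255; 0 0 0 0 0 50 255; 0 0 0 0 0 90 255; 0 0 0 0 0 130 255; 0 0 -8 4 -35 145 255; 0 0 -16 8 -75 145 255; 0 0 -24 12 -115 145 255; 0 0 -32 16 -155 145 255",
)

```text
clock: 18.65
eef_pos: [548.1, 85.2, 200.8]
tcp_rot: [3.14, 0.0, 1.883]
contact_force: [1.2, -1.1, -0.5]
opening: 0.369
grasp_force: 29.9
```

Emit:
step_arm(
  plan="0 0 -8.4 4 -40 0 255; 0 0 -16.8 8 -80 0 255; 0 0 -25.2 12 -120 0 255; 0 0 -33.6 16 -160 0 255; 0 0 -42 20 -200 0 255; 0 0 -50.4 24 -240 0 255; 0 0 -58.8 28 -275 0 255; 0 0 -67.2 32 -294.5 0 255",
)

```text
clock: 19.45
eef_pos: [580.0, -210.8, 200.6]
tcp_rot: [3.14, -0.0, 0.708]
contact_force: [0.6, -0.0, -0.6]
opening: 0.367
grasp_force: 29.9
```

Emit:
step_arm(
  plan="0 0 -3.2 0 0 0 255; 0 0 -3.2 0 0 -40 255; 0 0 -3.2 0 0 -80 255; 0 0 -3.2 0 0 -110 255; 0 0 -3.2 0 0 -128 255; 0 0 -3.2 0 0 -138 255; 0 0 -3.2 0 0 -145 255; 0 0 -3.2 0 0 -148 255",
)

```text
clock: 20.25
eef_pos: [580.4, -208.1, 51.7]
tcp_rot: [3.141, -0.0, 0.66]
contact_force: [0.5, -0.0, -0.1]
opening: 0.367
grasp_force: 29.9
```

Emit:
step_arm(
  plan="0 0 0 0 0 -0.5 255; 0 0 0 0 0 -0.5 255",
)

```text
clock: 20.45
eef_pos: [580.6, -208.2, 51.7]
tcp_rot: [3.14, -0.001, 0.66]
contact_force: [-0.3, 0.1, -1.3]
opening: 0.368
grasp_force: 29.9
```

Emit:
step_arm(
  plan="0 0 0 0 0 -1 255; 0 0 0 0 0 -1.5 255; 0 0 0 0 0 -1.5 255; 0 0 0 0 0 -1.5 150; 0 0 0 0 0 -1.5 100; 0 0 0 0 0 -1.5 50; 0 0 0 0 0 -1.5 0; 0 0 0 0 0 -1.5 0",
)

```text
clock: 21.25
eef_pos: [580.0, -207.9, 49.2]
tcp_rot: [-3.141, 0.0, 0.66]
contact_force: [0.4, -0.8, -0.3]
opening: 1.002
grasp_force: 0.0
```

Emit:
step_arm(
  plan="0 0 0 0 0 0 0; 0 0 0 0 0 30 0; 0 0 0 0 0 75 0; 0 0 0 0 0 120 0; 0 0 8.5 -8 35 151 0; 0 0 17 -16 75 151 0; 0 0 25.5 -24 115 151 0; 0 0 34 -32 155 151 0",
)

```text
clock: 22.05
eef_pos: [547.6, -51.8, 200.8]
tcp_rot: [3.141, -0.0, 1.259]
contact_force: [0.7, -0.2, 1.2]
opening: 1.0
grasp_force: 0.0
```

Emit:
step_arm(
  plan="0 0 8.5 -8 43 0 0; 0 0 17 -16 86 0 0; 0 0 25.5 -24 129 0 0; 0 0 34 -32 172 0 0; 0 0 42.5 -40 215 0 0; 0 0 51 -48 258 0 0; 0 0 59.5 -56 300 0 0; 0 0 68 -62 333 0 0",
)

```text
clock: 22.85
eef_pos: [485.2, 282.3, 200.4]
tcp_rot: [3.141, -0.0, 2.447]
contact_force: [0.2, -0.6, 0.7]
opening: 1.002
grasp_force: 0.0
```

Emit:
step_arm(
  plan="0 0 0.4 0 0 0 0; 0 0 0.4 0 0 -40 0; 0 0 0.4 0 0 -85 0; 0 0 0.4 0 0 -120 0; 0 0 0.4 0 0 -142 0; 0 0 0.4 0 0 -151 0; 0 0 0.4 0 0 -151 0; 0 0 0.4 0 0 -151 255",
  force=35,
)

```text
clock: 23.65
eef_pos: [486.8, 280.1, 50.3]
tcp_rot: [3.14, 0.0, 2.446]
contact_force: [-0.0, 0.2, -0.8]
opening: 0.856
grasp_force: 0.0
```

Emit:
step_arm(
  plan="0 0 0 0 0 0 255; 0 0 0 0 0 0 255; 0 0 0 0 0 0 255; 0 0 0 0 0 0 255; 0 0 0 0 0 0 255; 0 0 0 0 0 0 255; 0 0 0 0 0 0 255",
)

```text
clock: 24.35
eef_pos: [486.6, 280.3, 50.5]
tcp_rot: [3.14, 0.001, 2.447]
contact_force: [-0.4, -1.2, 7.8]
opening: 0.424
grasp_force: 33.6
```

Emit:
step_arm(
  plan="0 0 0 0 0 15 255; 0 0 0 0 0 50 255; 0 0 0 0 0 90 255; 0 0 0 0 0 130 255; 0 0 -8 11 -35 150 255; 0 0 -16 22 -75 150 255; 0 0 -24 33 -115 150 255; 0 0 -32 45 -155 150 255",
)

```text
clock: 25.15
eef_pos: [531.1, 123.7, 200.9]
tcp_rot: [3.14, 0.0, 1.883]
contact_force: [0.9, -0.2, -0.8]
opening: 0.427
grasp_force: 34.4
```

Emit:
step_arm(
  plan="0 0 -8.4 13 -40 0 255; 0 0 -16.8 26 -80 0 255; 0 0 -25.2 39 -120 0 255; 0 0 -33.6 52 -160 0 255; 0 0 -42 65 -200 0 255; 0 0 -50.4 78 -240 0 255; 0 0 -58.8 90 -275 0 255; 0 0 -67.2 96.5 -296.5 0 255",
)

```text
clock: 25.95
eef_pos: [628.1, -174.2, 200.6]
tcp_rot: [3.14, -0.0, 0.708]
contact_force: [-0.3, -0.2, -1.3]
opening: 0.427
grasp_force: 34.4
```

Emit:
step_arm(
  plan="0 0 -3.2 0 0 0 255; 0 0 -3.2 0 0 -40 255; 0 0 -3.2 0 0 -80 255; 0 0 -3.2 0 0 -110 255; 0 0 -3.2 0 0 -130 255; 0 0 -3.2 0 0 -143 255; 0 0 -3.2 0 0 -150 255; 0 0 -3.2 0 0 -153 255",
)

```text
clock: 26.75
eef_pos: [627.8, -171.5, 46.7]
tcp_rot: [3.141, -0.0, 0.66]
contact_force: [0.6, 0.4, -1.8]
opening: 0.425
grasp_force: 34.5
```

Emit:
step_arm(
  plan="0 0 0 0 0 -0.5 255; 0 0 0 0 0 -1 255; 0 0 0 0 0 -1 255",
)

```text
clock: 27.05
eef_pos: [628.3, -171.6, 46.6]
tcp_rot: [3.14, -0.001, 0.66]
contact_force: [-0.1, 0.5, 4.3]
opening: 0.426
grasp_force: 35.0
```

Emit:
step_arm(
  plan="0 0 0 0 0 0 150; 0 0 0 0 0 0 100; 0 0 0 0 0 0 50; 0 0 0 0 0 0 0; 0 0 0 0 0 0 0; 0 0 0 0 0 30 0; 0 0 0 0 0 75 0; 0 0 0 0 0 120 0",
)

```text
clock: 27.85
eef_pos: [626.8, -171.4, 165.8]
tcp_rot: [-3.14, 0.001, 0.66]
contact_force: [0.2, -0.1, 0.4]
opening: 0.996
grasp_force: 0.0
```

Emit:
step_arm(
  plan="0 0 0 -10 45 20 0; 0 0 0 -20 90 50 0; 0 0 0 -20 130 80 0; 0 0 0 -20 170 100 0; 0 0 0 -20 210 100 0; 0 0 0 -20 250 100 0; 0 0 0 -20 250 100 0",
)

```text
clock: 28.55
eef_pos: [607.3, 82.8, 265.5]
tcp_rot: [-3.141, -0.001, 0.663]
contact_force: [0.4, -1.2, -0.6]
opening: 0.997
grasp_force: 0.0
```

```bash
python3 - <<'E'
from h import *
a=snap('side','s_f'); b=snap('scene','c_f')
for c,(x0,y0,x1,y1) in ((a,(280,110,450,230)),(b,(215,110,345,260))):
    P=cloud(c); m=np.zeros((480,640),np.uint8); m[y0:y1,x0:x1]=(P[...,2]>38)[y0:y1,x0:x1]
    n,l,s,ce=cv2.connectedComponentsWithStats(m)
    for i in range(1,n):
        if s[i,4]>60:
            q=P[l==i]; zt=np.percentile(q[:,2],97); t=q[q[:,2]>zt-5]; w=(t.min(0)+t.max(0))[:2]/2
            d=w-np.array([556.5,-226.3]); print(ce[i].round(),zt.round(1),'y',round(d@[-.79,-.613],1),'x',round(d@[.613,-.79],1))
A=cv2.resize(a['im'][110:230,280:450,::-1],(400,282),interpolation=2); B=cv2.resize(b['im'][110:260,215:345,::-1],(400,462),interpolation=2)
cv2.imwrite('pics/f.png',np.hstack([cv2.copyMakeBorder(A,0,180,0,0,0),B]))
E
```

```text
[303. 154.] 392.2 y -231.6 x -244.6
[399. 159.] 96.6 y 91.8 x 0.3
[374. 173.] 71.2 y 30.3 x -2.7
[347. 177.] 84.7 y -29.8 x -1.4
[325. 119.] 292.3 y -232.8 x -165.9
[270. 183.] 92.5 y 1.7 x -1.3
```

View pics/f.png

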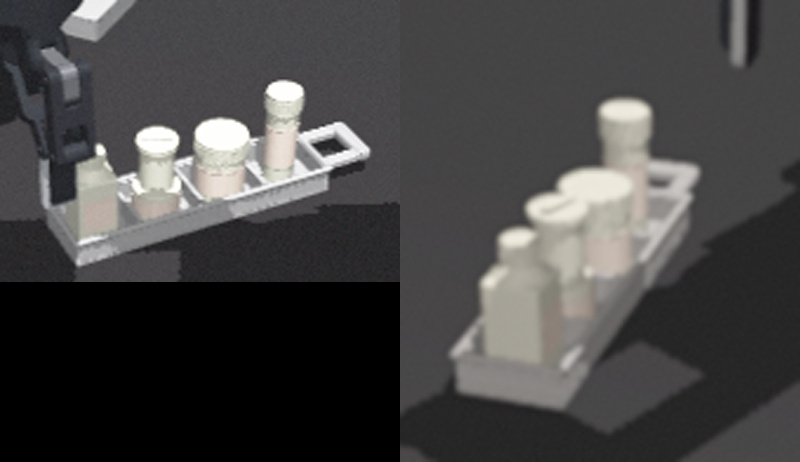

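The two views show tube (285,130), jar (222,160), vial (157,172) and bottle (95,200) in the side crop, upright from the handle in the right order. The side depth puts tube, jar and vial within 3 mm of their cell centres at floor height. The bottle, partly hidden in the side view, stands within its cell in the scene view. The gripper is open and well clear. Handing in.

```bash
python3 -c "
from rig import r
print(r.sign_off())"
```

```text
the job is handed in; nothing more can be done
None
```

I moved all four containers into the reading rack, in order from the handle: tube, jar, vial, bottle. They looked upright in the last pictures, and I handed the job in at about 29 s on the robot's clock; the hand-in returned no verdict.

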